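# Load a slide tray past the spring gate of a loading lane

## Task

Load the black slide tray into its lane: with one fingertip press the long hinged flap beside the lane right down and keep it down, so that the spring gate stays sunk below the lane floor, while the other fingertip pushes the tray along the lane, over the gate, fully home against the end stop. Then take the hand away so that the flap rises and the gate stands up again behind the tray. Only press and push: the tray stays flat on the lane floor and is never lifted, the gate must not come up under it, and the things standing around stay where they are.

Things in the scene. Friction and masses are not known exactly. Their poses are not given: they have to be found in the camera images.
- loader: Tray loader fixed to the worktop: grey base plate carrying a bare aluminium lane (straight chute). Origin at worktop height on the lane's centreline at the gate; x along the lane in the pushing direction (away from the robot), y to the left, towards the flap, z up. Lane floor 30 mm above the worktop, from x = -165 to +120 mm; the entry end is open.
- gate_line (a point): Middle of the gate line on the lane floor (30 mm above the loader's origin). The lane is 48 mm wide between walls 4 mm thick, 8 mm above the floor, with a flared mouth beyond x = -135 mm. The gate leaf is a steel plate 6 mm thick (3 mm either side of this line), 36 mm wide, standing 13 mm above the floor when closed; the tray cannot push it open.
- end_stop (a point): Foot of the end stop's face on the lane floor, 120 mm past the gate line; the stop stands 15 mm above the floor.
- gate (a joint): Hinge of gate leaf and flap (one rigid part), rad: 0 = closed (leaf up, flap sloping up towards the lane); 0.18 = flap down on its hard stop; above 0.135 the leaf is below the floor. A spring closes it: about 6 N on the flap's middle line, 3.5 N at its lane edge, presses it fully down. Hinge axis along the lane at loader y = +98 mm, 30 mm above the worktop.
- flap_mid (a point): Middle of the top face of the grey ribbed press flap (moves with it): 235 mm along the lane (loader x = -205 to +30 mm), 52 mm wide (y = +36 to +88 mm). Pressed fully down it lies level, its top 34 mm above the worktop, 4 mm above the lane floor, so a second fingertip level with the one on it, in the lane, stands right to push the tray. A fingertip can slide along it.
- slide_tray: Slide tray, its cover fixed shut: flat, black, 110 mm long (its x axis, along the lane), 42 mm wide in the lane plus a 4 mm tab on the left above the wall, 12 mm high, about 60 g; loose on the lane floor, 10 to 40 mm before the gate. Origin at the centre of its underside. Pushed at its flat rear (-x) end.
- home (a point): Where the tray's origin is when the tray is home against the end stop: 65 mm past the gate line, on the lane floor, leaving 7 mm between gate leaf and tray. Fixed to the loader.
- vial: Bystander: a vial with black cap standing to the left of the lane's far end, 27 mm across, 74 mm tall; origin at its foot.
- beaker: Bystander: a glass beaker standing to the left of the flap near the lane's entry, 66 mm across, 62 mm tall; origin at its foot.
- petri: Bystander: a petri dish on the worktop in front of the analyser, 62 mm across, 15 mm tall; origin at its underside.
- marker: Bystander: a blue marker pen 127 mm long lying on the worktop to the right; origin at its middle.

How it is judged (in metres and radians):
On the way, in this order (a step that is already met when the one before it is completed fails the run):
1. the flap is held down while the tray is still before the gate (value of joint gate above 0.14 rad and x of slide_tray in the frame of loader below -0.055 m), for 0.1 s.
2. the tray is being pushed across the gate with the flap held down (value of joint gate above 0.14 rad and x of slide_tray in the frame of loader between -0.035 and 0.045 m), for 0.1 s.
At the end, for the whole second after the job is handed in: The tray lies flat and at rest in the lane within 4 mm of the end stop, wholly past the gate, and the gate stands closed behind it (joint below 0.03 rad) (x of slide_tray in the frame of loader above 0.061 m and distance between slide_tray and home below 0.008 m and angle between slide_tray's own z axis and vertical below 0.05 rad and linear speed of slide_tray below 0.01 m/s and value of joint gate below 0.03 rad); the robot touches nothing.
It fails at once if the gate comes up under the tray (value of joint gate below 0.12 rad and x of slide_tray in the frame of loader between -0.05 and 0.054 m).
It fails at once if the tray is lifted off the lane floor or tipped (z of slide_tray in the frame of loader above 0.036 m or angle between slide_tray's own z axis and vertical above 0.12 rad).
It fails at once if a bystander is moved more than 2 cm (distance of any of vial, beaker, petri, marker from where it was at the start of the episode above 0.02 m).
It also fails if it takes over 38 s, if anything falls off the work surface, if the arm or the gripper's body presses on something with over 40 N, if the wrist force passes 120 N, or if a joint passes its speed limit or range.

## Robot

A 6-joint arm with a two-finger parallel gripper is mounted at the origin on a cart in front of the work surface, level with it; the furniture and walls round the work are solid. World frame = base frame: x ahead of the robot, y to its left, z up, the work surface at z = 0. Lengths are in mm, angles in rad, forces in N, time in s.
With the tool pointing down it reaches from about 350 to 875 mm from the base axis. Payload 4.2 kg.
Tool frame: the origin (TCP) lies at the very end of the fingers, on their centre line; the grasp point (between the pads) lies arm.grip_point_offset behind it (arm.grip_point_offset is the distance from the TCP to the grasp point, in mm); z points along the fingers, y is the line along which they close (so a half turn about z gives the same grasp; the last joint's range is limited). The gripper opens to 85 mm and grips with 20 to 120 N. Pads are 22 mm wide; open, the fingers measure 114 mm over their backs; the gripper's body (76 mm by 85 mm) begins 54 mm behind the grasp point. The pads swing forward as they close: fully open they stand 13 mm farther back than shut.
Start: joints at [-0.998, 0.385, 0.008, 0, -1.194, -0.259], TCP at [192.937, -594.453, 231.312] pointing down, gripper open.
Joint ranges: [-3.14, 3.14], [-1.21, 2.06], [-1.07, 1.41], [-3.16, 2.05], [-2.99, -0.16], [-3.1, 3.1]. Speed limits (rad/s): [2.79, 2.79, 3.14, 3.14, 3.14, 3.14].

## Interface

Orientations are given as a unit quaternion [x, y, z, w].
In Python, from bench import arm, cams, ticket gives the robot as it stands.
- The arm moves only by the tool servo_tool, never from a script. Its argument "commands" is a list that holds one entry, the list of rows, each a list of 7 numbers: the closure in counts, from 0 (fully open) to 255 (shut), then the shift along the tool's x, y, z in m, then the turn, a rotation vector about the tool's x, y, z in degrees. In form: [[[grip, x, y, z, ax, ay, az], ...]]. A call has 1 to 10 rows; each row shifts and turns the commanded pose from where the row before left it, along the tool's axes as they then stand; what a row does not reach is not made up. A row lasts 1/12 s, in which the tool goes at most 41.7 mm and 7.16 degrees, less where a joint would pass 70% of its speed; a pose out of reach is approached as far as the arm can. A call with a gripper value outside its range is refused whole. The fingers move at their own pace and stop on an object; the grip force is fixed at half the most. Time passes only in rows, so rows that do not move let the fingers close. It gives the time, the measured TCP pose, the force, the opening and the grip force at its end, in the units of the state.
- arm.read_state(): the state, without advancing time (a new reading comes with each control period).
- cams.get_image(name): name is "scene" or "side" or "wrist"; returns a dict with "frame" (384x512x3 uint8, blue, green, red), "K" (3x3 intrinsics, pixels), "T" (4x4, takes a point from camera to world coordinates). Camera axes: x right, y up, looking along -z (the intrinsics and any distortion apply to the point x, -y, -z); pixel columns grow to the right and rows downward; lengths in mm; the calibration is good to about 2 mm. A picture is of the moment at which its call begins. There is no depth.
- ticket.job_done(): hands the job in; it is judged then, once.
The state is a dict: "clock": time; "joints": joint angles; "joint_vel": joint speeds; "joint_efforts": joint torques, N m; "position": TCP position; "ee_rot": TCP orientation; "contact_force": force on the tool from outside, world axes, zero at the start; "wrist_torque": the same for the moment, N m; "gripper_width": finger opening in mm; "grasp_force": force on a finger pad.
Only numpy, scipy, OpenCV 4.12 (cv2) and the standard library are available. Lean on these libraries where they do the work, as an engineer would, in place of code of your own. Each camera call takes 0.05 s, during which the arm holds its last target. There are 200 camera calls.

## Working session

There is one attempt and no reset: what is moved stays moved. The work goes in short steps, Python scripts to look and compute and a tool call to move; the robot and the scene stay as the last step left them, time stands still between calls to the robot, and variables do not carry over. Pictures are saved under pics/ and viewed, at most 10 in all, crops included, and the job is handed in when it is done.

Besides the shell and the picture viewer there is one more tool, called as name(argument=value, ...) on one line, values as JSON. servo_tool: Moves the arm, as the interface text tells. Its arguments: {"type":"object","properties":{"commands":{"type":"array","items":{"type":"array","items":{"type":"array","items":{"type":"number"}}}}},"required":["commands"]}

```bash
mkdir -p pics; python3 - <<'E'
from bench import arm,cams,ticket
import cv2,numpy as np,pickle
d={n:cams.get_image(n) for n in("scene","side","wrist")}
pickle.dump(d,open('d0.pkl','wb'))
for n in d: cv2.imwrite(f'pics/{n}0.png',d[n]["frame"]); print(n,d[n]["K"].tolist(),np.round(d[n]["T"],3).tolist(),[k for k in d[n]])
s=arm.read_state(); print(s, arm.grip_point_offset)
E
```

```text
scene [[352.0726120955427, 0.0, 256.8476903124252], [0.0, 352.0726120955427, 191.34521701709403], [0.0, 0.0, 1.0]] [[-0.657, 0.342, -0.672, -86.572], [-0.753, -0.322, 0.574, 402.661], [-0.02, 0.883, 0.469, 514.2], [0.0, 0.0, 0.0, 1.0]] ['frame', 'K', 'T']
side [[407.1874604324173, 0.0, 249.396134532397], [0.0, 407.1874604324173, 189.5924473374342], [0.0, 0.0, 1.0]] [[0.999, -0.034, 0.033, 587.801], [0.047, 0.625, -0.78, -872.35], [0.006, 0.78, 0.626, 650.89], [0.0, 0.0, 0.0, 1.0]] ['frame', 'K', 'T']
wrist [[316.4466256775211, 0.0, 256.2562371026877], [0.0, 316.4466256775211, 198.4142388808022], [0.0, 0.0, 1.0]] [[-0.309, -0.908, -0.282, 119.68], [0.951, -0.295, -0.093, -617.38], [0.002, -0.297, 0.955, 373.258], [0.0, 0.0, 0.0, 1.0]] ['frame', 'K', 'T']
{'clock': 0.15, 'joints': array([-9.98381824e-01,  3.85382832e-01,  6.95052529e-03, -3.26459819e-04,
       -1.19403936e+00, -2.58589158e-01]), 'joint_vel': array([ 0.00313281, -0.00132562,  0.00498679,  0.00264343, -0.00010949,
        0.00097665]), 'joint_efforts': array([-2.54825267e-03, -3.92678547e+01,  1.88580322e+01,  4.18857381e+00,
       -3.40398365e-03, -3.98946582e-06]), 'position': array([ 192.80034754, -594.05311879,  230.47915191]), 'ee_rot': array([-1.56210060e-01,  9.87723490e-01,  8.27643523e-04, -1.99304591e-04]), 'contact_force': array([ 0.21578057, -0.14303396, -1.26892952]), 'wrist_torque': array([-0.03426574, -0.01688007, -0.00570332]), 'grasp_force': 0.0, 'gripper_width': 85.62382080347824} 18.700000000000003
```

```bash
ls; cat *.txt *.md 2>/dev/null | head -50; python3 -c "
import cv2
a=cv2.imread('pics/scene0.png');b=cv2.imread('pics/side0.png')
cv2.imwrite('pics/scene0b.png',cv2.resize(a,(800,600),interpolation=cv2.INTER_CUBIC));cv2.imwrite('pics/side0b.png',cv2.resize(b,(800,600),interpolation=cv2.INTER_CUBIC))"
```

```text
d0.pkl
pics
```

View pics/scene0b.png

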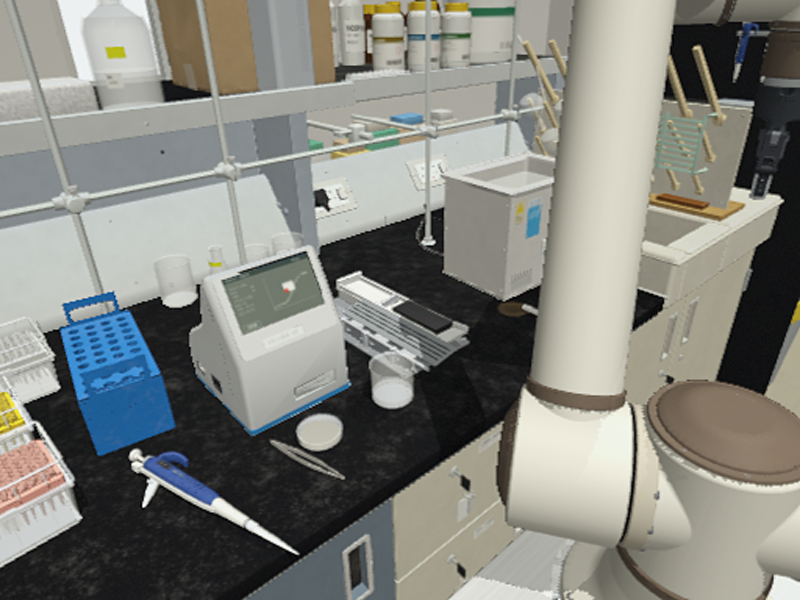

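View pics/side0b.png

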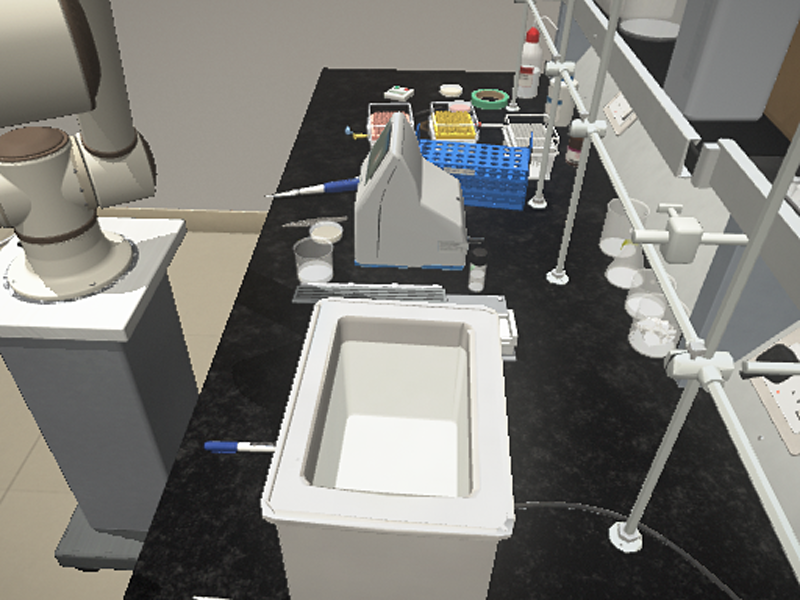

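The scene view shows the lane running from the entry near (465,330) to the stop near (340,280) in 800-px coordinates. The black tray is at about (425,315), and the beaker is at (392,380). In the side view the bath hides the lane. I'll zoom in and cast rays.

```bash
cat > h.py <<'E'
import numpy as np,cv2
def ray(im,uv,z):
    K,T=im["K"],im["T"]; d=np.linalg.inv(K)@[uv[0],uv[1],1]; d=T[:3,:3]@[d[0],-d[1],-d[2]]
    o=T[:3,3]; return o+d*(z-o[2])/d[2]
def proj(im,p):
    q=np.linalg.inv(im["T"])@np.r_[p,1]; v=im["K"]@[q[0],-q[1],-q[2]]; return v[:2]/v[2]
E
python3 - <<'E'
from h import *
import pickle
d=pickle.load(open('d0.pkl','rb'));f=d['scene']['frame']
c=f[165:265,205:310]; cv2.imwrite('pics/crop1.png',cv2.resize(c,None,fx=6,fy=6,interpolation=cv2.INTER_CUBIC)[:600,:630])
for uv,z in [((272,205),42),((299,211),38),((218,177),45),((250,250),0),((204,275),0)]: print(uv,ray(d['scene'],uv,z).round())
E
```

```text
(272, 205) [ 504. -153.   42.]
(299, 211) [ 439. -188.   38.]
(218, 177) [ 740. -146.   45.]
(250, 250) [438. -19.   0.]
(204, 275) [438. 110.   0.]
```

View pics/crop1.png

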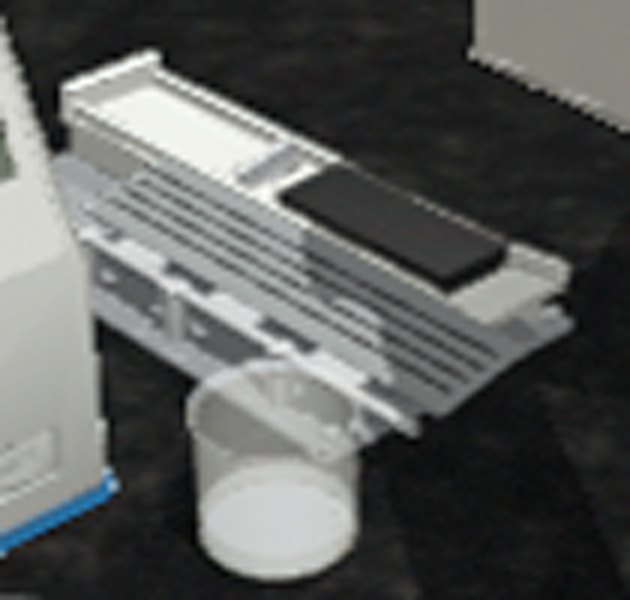

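The crop shows the tray top with corners at about (285,195), (340,165), (505,240) and (450,280), the gate leaf at (270,165), the stop at (110,85), and the flap with its ribs at (300,260).

```bash
python3 - <<'E'
from h import *
import pickle
d=pickle.load(open('d0.pkl','rb'))
def r(x,y,z): return ray(d['scene'],(205+x/6-.4,165+y/6-.4),z).round()
for n,x,y,z in [('tfl',285,195,42),('tfr',340,165,42),('trr',505,240,42),('trl',450,280,42),('stopL',65,90,45),('stopR',155,55,45),('wallR_end',570,265,38),('gate',270,163,38),('beakerfoot',277,535,0),('flap near-outer corner',435,410,34),('flap near-inner',510,355,45)]: print(n,r(x,y,z))
E
```

```text
tfl [ 574. -143.   42.]
tfr [ 578. -181.   42.]
trr [ 475. -188.   42.]
trl [ 467. -146.   42.]
stopL [ 730. -130.   45.]
stopR [ 732. -188.   45.]
wallR_end [ 445. -198.   38.]
gate [ 608. -163.   38.]
beakerfoot [426. -12.   0.]
flap near-outer corner [410. -81.  34.]
flap near-inner [ 406. -119.   45.]
```

```bash
python3 - <<'E'
from h import *
import pickle
d=pickle.load(open('d0.pkl','rb')); k=1.5625
for n,c,u,v,z in [('bath foot mid','scene',506,298,0),('bath foot L','scene',445,270,0),('analyser foot','scene',252,432,0),('an foot R','scene',350,380,0),('vial foot','side',476,288,0),('an foot a','side',357,265,0),('an foot b','side',465,267,0),('beaker foot side','side',314,278,0),('marker','side',238,446,5)]: print(n,ray(d[c],(u/k-.3,v/k-.3),z).round())
for z in (150,180,200,220,250): print(z,[ray(d['side'],(u/k,v/k),z).round().tolist()[:2] for u,v in((318,300),(495,307),(263,517))],ray(d['scene'],(443/k,178/k),z).round()[:2],ray(d['scene'],(512/k,200/k),z).round()[:2])
E
```

```text
bath foot mid [ 513. -381.    0.]
bath foot L [ 689. -387.    0.]
analyser foot [498. 181.   0.]
an foot R [503.  10.   0.]
vial foot [696. -30.   0.]
an foot a [492.  24.   0.]
an foot b [680.  28.   0.]
beaker foot side [423. -18.   0.]
marker [ 378. -377.    5.]
150 [[473.0, -260.0], [693.0, -262.0], [465.0, -563.0]] [ 833. -523.] [ 611. -506.]
180 [[480.0, -297.0], [686.0, -299.0], [473.0, -582.0]] [ 757. -446.] [ 553. -431.]
200 [[484.0, -322.0], [682.0, -323.0], [477.0, -594.0]] [ 707. -395.] [ 515. -381.]
220 [[489.0, -346.0], [678.0, -348.0], [482.0, -607.0]] [ 656. -345.] [ 477. -331.]
250 [[496.0, -383.0], [672.0, -384.0], [490.0, -625.0]] [ 581. -268.] [ 419. -256.]
```

servo_tool(commands=[[[105,-0.028,0.024,-0.005,0,0,0],[105,-0.028,0.024,-0.005,0,0,0],[105,-0.028,0.024,-0.005,0,0,0],[105,-0.028,0.024,-0.005,0,0,0],[105,-0.028,0.024,0,0,0,0],[105,-0.028,0.024,0,0,0,0],[105,-0.028,0.024,0,0,0,0],[105,-0.028,0.024,0,0,0,0],[105,-0.028,0.024,0,0,0,0],[105,-0.028,0.024,0,0,0,0]]])

```text
clock: 0.98
position: [385.6, -278.0, 251.3]
ee_rot: [-0.156, 0.988, 0.0, 0.0]
contact_force: [0.4, -1.9, 0.2]
gripper_width: 50.6
grasp_force: 0.0
```

servo_tool(commands=[[[105,-0.028,0.024,0,0,0,0],[105,-0.028,0.024,0,0,0,0],[105,-0.028,0.024,0,0,0,0],[105,-0.028,0.024,0,0,0,0],[105,-0.016,0.012,0,0,0,5],[105,0,0,0,0,0,6],[105,0,0,0,0,0,5],[105,0,0,0,0,0,0],[105,0,0,0,0,0,0]]])

```text
clock: 1.73
position: [473.4, -137.4, 251.1]
ee_rot: [-0.018, 1.0, 0.0, -0.0]
contact_force: [0.3, -0.3, 0.3]
gripper_width: 50.3
grasp_force: 0.0
```

```bash
python3 - <<'E'
from bench import arm,cams
import cv2,pickle
d=cams.get_image('wrist'); s=arm.read_state(); pickle.dump((d,s),open('d1.pkl','wb'))
cv2.imwrite('pics/w1.png',cv2.resize(d['frame'],(800,600),interpolation=cv2.INTER_CUBIC))
print(s['clock'],s['position'],s['ee_rot'],s['gripper_width'],s['contact_force'])
E
```

```text
1.7833 [ 473.38059043 -137.58962417  251.17038181] [-1.82164991e-02  9.99834052e-01  3.45172030e-05 -1.63848886e-04] 50.39427195981622 [ 1.08185885 -0.13013896  0.2269176 ]
```

View pics/w1.png

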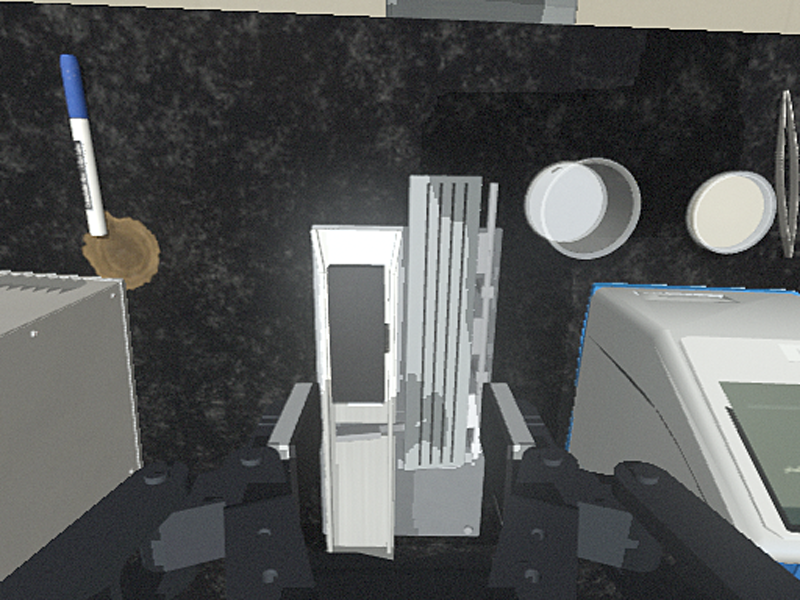

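The wrist view shows the tray top at (327–385, 265–403), the gate leaf near (362,430), the lane mouth at y=228, the flap at (409–481, 176) to (402–467, 468), the beaker at (582,205) and the stop at about y=552.

```bash
python3 - <<'E'
from h import *
import pickle
d,s=pickle.load(open('d1.pkl','rb')); k=1.5625
g=cv2.cvtColor(d['frame'],cv2.COLOR_BGR2GRAY)
# tray dark blob
m=(g<75).astype(np.uint8); m[:165]=0;m[262:]=0;m[:,:203]=0;m[:,252:]=0
n,l,st,c=cv2.connectedComponentsWithStats(m); i=1+np.argmax(st[1:,4]); print(st[i],c[i])
cn=max(cv2.findContours((l==i).astype(np.uint8),0,1)[0],key=len); b=cv2.boxPoints(cv2.minAreaRect(cn)); print(b.round(1).tolist())
for p in b: print('tray',ray(d,p,42).round(1))
for n,u,v,z in [('entryR',312,228,38),('entryL',403,228,38),('trayRearR',327,265,42),('trayRearL',384,265,42),('trayFrR',333,402,42),('trayFrL',385,404,42),('gate',338,437,43),('gateL',388,432,43),('stopR',329,552,45),('stopL',393,557,45),
 ('flapInNear',409,176,45),('flapInFar',404,468,45),('flapOutNear',481,176,36),('flapOutFar',467,468,36)]: print(n,ray(d,(u/k-.3,v/k-.3),z).round(1))
a=g[160:360:8,195:320:1]
for r in (180,200,230,280,300,330): print(r,g[r,198:264].tolist())
for c in (225,232): print(c,g[140:356,c].tolist())
E
```

```text
[203 245   2  17  26] [203.34615385 254.38461538]
[[203.0, 261.0], [203.0, 245.0], [204.0, 245.0], [204.0, 261.0]]
tray [ 589.9 -198.9   42. ]
tray [ 568.  -198.6   42. ]
tray [ 568.  -197.4   42. ]
tray [ 589.8 -197.6   42. ]
entryR [ 447.8 -201.8   38. ]
entryL [ 445.4 -136.6   38. ]
trayRearR [ 473.6 -190.7   42. ]
trayRearL [ 472.  -149.4   42. ]
trayFrR [ 583.9 -186.7   42. ]
trayFrL [ 584.1 -145.5   42. ]
gate [ 614.6 -182.6   43. ]
gateL [ 608.5 -142.4   43. ]
stopR [ 727.8 -190.2   45. ]
stopL [ 731.1 -134.3   45. ]
flapInNear [ 409. -134.   45.]
flapInFar [ 640.3 -128.3   45. ]
flapOutNear [407.4 -83.5  36. ]
flapOutFar [644.6 -75.   36. ]
180 [84, 79, 131, 207, 211, 220, 233, 255, 254, 229, 255, 164, 98, 113, 114, 107, 115, 115, 115, 117, 118, 114, 115, 115, 114, 115, 117, 114, 116, 116, 118, 116, 117, 115, 116, 118, 116, 115, 115, 116, 114, 116, 117, 118, 112, 117, 111, 130, 217, 255, 246, 200, 255, 254, 239, 255, 220, 190, 200, 202, 195, 134, 144, 178, 209, 205]
200 [77, 74, 63, 127, 205, 214, 240, 251, 255, 250, 215, 255, 89, 103, 100, 102, 105, 107, 103, 110, 107, 105, 
[... 2884 characters left out ...]
, 104, 102, 104, 102, 105, 105, 104, 103, 99, 101, 103, 97, 100, 98, 95, 100, 100, 101, 97, 95, 94, 95, 99, 99, 94, 92, 97, 96, 96, 98, 92, 91, 95, 93, 92, 89, 96, 92, 92, 89, 89, 93, 92, 87, 89, 86, 87, 84, 122, 223, 255, 200, 201, 207, 206, 204, 205, 207, 206, 207, 210, 195, 114, 110, 117, 118, 114, 113, 131, 196, 186, 181, 183, 210, 206, 208, 207, 207, 208, 206, 207, 208, 208, 207, 208, 209, 207, 208, 208, 207, 208, 207, 207, 206, 207, 208, 206, 209, 207, 207, 208, 208, 205, 208, 208, 209, 208, 210, 207, 208, 208, 208, 206, 210, 207, 208, 208, 207, 206, 208, 208, 209, 206, 206, 207, 206, 208, 208, 209, 207, 209, 206, 207, 207, 206, 207, 207, 207, 207, 211, 195, 115, 130, 132, 138, 59, 27]
```

servo_tool(commands=[[[105,0.012,0,0.02,0,0,0],[105,0.012,0,0.03,0,0,0],[105,0,0,0.035,0,0,0],[105,0,0,0.035,0,0,0],[105,0,0,0.035,0,0,0],[105,0,0,0.03,0,0,0],[105,0,0,0,0,0,0],[105,0,0,0,0,0,0]]])

```text
clock: 2.45
position: [448.9, -138.8, 65.7]
ee_rot: [-0.018, 1.0, -0.0, -0.002]
contact_force: [0.8, 0.3, 0.5]
gripper_width: 50.3
grasp_force: 0.0
```

```bash
python3 - <<'E'
from bench import arm,cams
import cv2,pickle
d=cams.get_image('wrist'); s=arm.read_state(); e=cams.get_image('scene'); pickle.dump((d,s,e),open('d2.pkl','wb'))
a=cv2.resize(d['frame'][120:384,120:420],None,fx=1.5,fy=1.5,interpolation=cv2.INTER_CUBIC)
b=cv2.resize(e['frame'][150:282,205:355],None,fx=2.3,fy=3,interpolation=cv2.INTER_CUBIC)
b=cv2.resize(b,(345,396))
cv2.imwrite('pics/w2.png',cv2.hconcat([a,b]))
print(s['clock'],s['position'],s['ee_rot'],s['gripper_width'],s['contact_force'])
E
```

```text
2.5 [ 450.44536714 -138.71332011   67.22357701] [-1.78067631e-02  9.99841311e-01 -2.94349944e-04  4.29383869e-04] 50.020750872352885 [0.03846183 0.1015078  0.73384253]
```

View pics/w2.png

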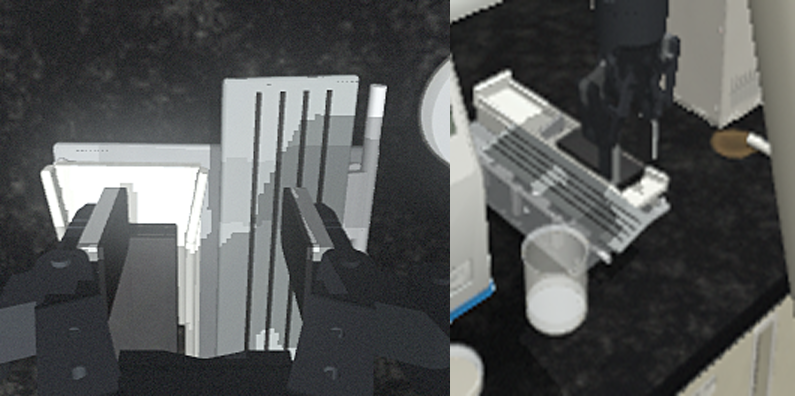

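The lane finger's tip is at (103–127,188) and the flap finger's at (285–305,188). The tray's rear edge is at about y=225, columns 122–178. I'll compare this with the projected geometry.

```bash
python3 - <<'E'
from h import *
import pickle
from scipy.spatial.transform import Rotation as R
d,s,e=pickle.load(open('d2.pkl','rb'))
A=R.from_quat(s['ee_rot']).as_matrix()
f=lambda p:((proj(d,p)-120)*1.5).round(0).tolist()
for x in(11,0,-11):
  for dz in (0,-5,-10): print(x,dz,[f(s['position']+A@[x,y,dz]) for y in(-39.5,-25,25,39.5)])
P=lambda x,y:ray(d,(120+x/1.5,120+y/1.5),42).round(1)
print('tray',P(122,225),P(178,225),'floor mouth',ray(d,(120+42/1.5,120+165/1.5),38),ray(d,(120+208/1.5,120+165/1.5),38))
E
```

```text
11 0 [[83.0, 186.0], [127.0, 186.0], [280.0, 186.0], [324.0, 186.0]]
11 -5 [[79.0, 193.0], [124.0, 193.0], [282.0, 193.0], [328.0, 193.0]]
11 -10 [[75.0, 200.0], [122.0, 200.0], [285.0, 200.0], [332.0, 200.0]]
0 0 [[85.0, 216.0], [128.0, 216.0], [278.0, 216.0], [322.0, 216.0]]
0 -5 [[81.0, 224.0], [126.0, 224.0], [281.0, 224.0], [326.0, 224.0]]
0 -10 [[77.0, 232.0], [124.0, 232.0], [283.0, 232.0], [329.0, 232.0]]
-11 0 [[87.0, 245.0], [130.0, 245.0], [277.0, 245.0], [320.0, 245.0]]
-11 -5 [[84.0, 253.0], [128.0, 253.0], [279.0, 253.0], [323.0, 253.0]]
-11 -10 [[80.0, 262.0], [125.0, 262.0], [281.0, 262.0], [327.0, 262.0]]
tray [ 469.4 -170.3   42. ] [ 468.6 -148.2   42. ] floor mouth [ 446.63428976 -201.71242485   38.        ] [ 444.30148308 -137.23160446   38.        ]
```

servo_tool(commands=[[[105,0.003,0,0.012,0,0,0],[105,0,0,0.011,0,0,0],[105,0,0,0.003,0,0,0],[105,0,0,0.003,0,0,0],[105,0,0,0,0,0,0],[105,0,0,0,0,0,0]]])

```text
clock: 3.05
position: [447.7, -138.5, 38.4]
ee_rot: [-0.017, 1.0, -0.0, 0.001]
contact_force: [-0.2, 0.6, 1.2]
gripper_width: 50.1
grasp_force: 0.2
```

servo_tool(commands=[[[105,0,0,0.002,0,0,0],[105,0,0,0.002,0,0,0],[105,0,0,0,0,0,0],[105,0,0,0,0,0,0]]])

```text
clock: 3.38
position: [447.7, -138.8, 34.0]
ee_rot: [-0.017, 1.0, -0.0, 0.001]
contact_force: [0.2, -3.9, 5.3]
gripper_width: 50.0
grasp_force: 2.4
```

servo_tool(commands=[[[105,0,0,0.001,0,0,0],[105,0,0,0.001,0,0,0],[105,0,0,0,0,0,0],[105,0,0,0,0,0,0]]])

```text
clock: 3.72
position: [447.7, -138.8, 31.9]
ee_rot: [-0.018, 1.0, -0.0, 0.001]
contact_force: [0.6, -4.0, 5.2]
gripper_width: 50.5
grasp_force: 2.7
```

servo_tool(commands=[[[105,0,0,0.001,0,0,0],[105,0,0,0,0,0,0],[105,0,0,0,0,0,0]]])

```text
clock: 3.97
position: [447.7, -138.9, 31.0]
ee_rot: [-0.018, 1.0, -0.0, 0.001]
contact_force: [0.4, -3.8, 6.1]
gripper_width: 50.3
grasp_force: 3.0
```

servo_tool(commands=[[[105,0,0,0.001,0,0,0],[105,0,0,0,0,0,0],[105,0,0,0,0,0,0]]])

```text
clock: 4.22
position: [447.7, -138.9, 30.7]
ee_rot: [-0.018, 1.0, -0.0, 0.001]
contact_force: [-0.7, -4.2, 11.6]
gripper_width: 49.9
grasp_force: 5.7
```

servo_tool(commands=[[[105,0,0,0.001,0,0,0],[105,0,0,0,0,0,0],[105,0,0,0,0,0,0]]])

```text
clock: 4.47
position: [447.8, -139.0, 30.4]
ee_rot: [-0.018, 1.0, -0.001, 0.001]
contact_force: [-2.2, -3.2, 18.3]
gripper_width: 50.3
grasp_force: 9.1
```

```bash
python3 - <<'E'
from bench import arm,cams
import cv2
e=cams.get_image('scene')['frame'];w=cams.get_image('wrist')['frame']
a=cv2.resize(w[100:384,130:400],(380,400),interpolation=cv2.INTER_CUBIC);b=cv2.resize(e[160:260,205:310],(420,400),interpolation=cv2.INTER_CUBIC)
cv2.imwrite('pics/s3.png',cv2.hconcat([a,b]))
E
```

```text
(no output)
```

View pics/s3.png

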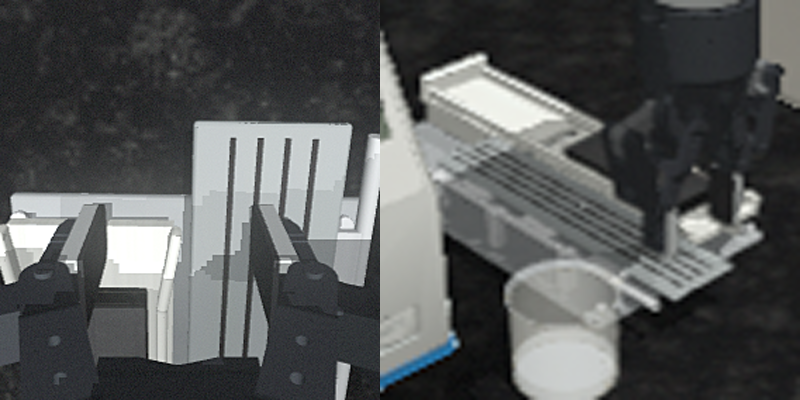

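The gate leaf is sunk at (575,130) in the right-hand picture. On the left, the lane finger stands in the lane behind the tray. Next is the push.

servo_tool(commands=[[[105,-0.005,0,0,0,0,0],[105,-0.005,0,0,0,0,0],[105,-0.005,0,0,0,0,0],[105,-0.005,0,0,0,0,0],[105,-0.005,0,0,0,0,0],[105,-0.005,0,0,0,0,0]]])

```text
clock: 5.07
position: [448.7, -139.1, 28.6]
ee_rot: [-0.018, 0.999, 0.0, -0.031]
contact_force: [-52.6, 0.7, 72.6]
gripper_width: 50.4
grasp_force: 36.2
```

```bash
python3 - <<'E'
from bench import arm
s=arm.read_state(); print({k:np.round(v,3) if 0 else v for k,v in s.items()})
E
```

```text
{'clock': 5.0667, 'joints': array([ 0.04522522,  0.41467384, -0.57080984, -0.00301527, -0.64680299,
       -1.5785033 ]), 'joint_vel': array([-0.005389  ,  0.05568926,  0.08982638, -0.00932107, -0.1627203 ,
        0.01072667]), 'joint_efforts': array([ 5.54342419, -7.82127947, 29.5090878 ,  3.65744703, 16.63886905,
       -1.64061494]), 'position': array([ 448.67408482, -139.1160968 ,   28.6334344 ]), 'ee_rot': array([-1.75188798e-02,  9.99373486e-01,  5.73579919e-05, -3.07525823e-02]), 'contact_force': array([-52.64706603,   0.71766187,  72.56935421]), 'wrist_torque': array([ 2.30163204, 16.69134118,  1.46443253]), 'grasp_force': 36.2256945669651, 'gripper_width': 50.38806057976434}
```

servo_tool(commands=[[[105,0.012,0,-0.001,0,0,0],[105,0.012,0,-0.001,0,0,0],[105,0,0,0,0,0,0],[105,0,0,0,0,0,0]]])

```text
clock: 5.4
position: [448.8, -138.5, 30.6]
ee_rot: [-0.017, 1.0, 0.0, -0.003]
contact_force: [-6.4, -1.5, 13.2]
gripper_width: 50.2
grasp_force: 6.1
```

servo_tool(commands=[[[105,-0.002,0,-0.001,0,0,0],[105,-0.002,0,0,0,0,0],[105,0,0,0,0,0,0]]])

```text
clock: 5.65
position: [453.9, -138.1, 31.0]
ee_rot: [-0.017, 1.0, 0.0, -0.003]
contact_force: [-4.7, -0.1, 5.2]
gripper_width: 50.2
grasp_force: 2.9
```

servo_tool(commands=[[[105,-0.004,0,0,0,0,0],[105,-0.004,0,0,0,0,0],[105,-0.004,0,0,0,0,0],[105,-0.004,0,0,0,0,0]]])

```text
clock: 5.98
position: [467.8, -137.6, 30.7]
ee_rot: [-0.017, 1.0, 0.0, -0.005]
contact_force: [-8.2, -0.4, 10.5]
gripper_width: 50.6
grasp_force: 5.4
```

servo_tool(commands=[[[105,-0.004,0,0,0,0,0],[105,-0.004,0,0,0,0,0],[105,-0.004,0,0,0,0,0],[105,-0.004,0,0,0,0,0],[105,-0.004,0,0,0,0,0]]])

```text
clock: 6.4
position: [487.8, -136.9, 30.7]
ee_rot: [-0.017, 1.0, 0.0, -0.005]
contact_force: [-8.3, -1.1, 9.1]
gripper_width: 50.2
grasp_force: 5.0
```

Stable sliding, so I'll continue.

servo_tool(commands=[[[105,-0.004,0,0,0,0,0],[105,-0.004,0,0,0,0,0],[105,-0.004,0,0,0,0,0],[105,-0.004,0,0,0,0,0],[105,-0.004,0,0,0,0,0],[105,-0.004,0,0,0,0,0],[105,-0.004,0,0,0,0,0],[105,-0.004,0,0,0,0,0]]])

```text
clock: 7.07
position: [520.2, -135.8, 30.8]
ee_rot: [-0.017, 1.0, 0.0, -0.005]
contact_force: [-7.0, 0.2, 9.4]
gripper_width: 50.2
grasp_force: 4.7
```

servo_tool(commands=[[[105,-0.004,0,0,0,0,0],[105,-0.004,0,0,0,0,0],[105,-0.004,0,0,0,0,0],[105,-0.004,0,0,0,0,0],[105,-0.004,0,0,0,0,0],[105,-0.004,0,0,0,0,0],[105,-0.004,0,0,0,0,0],[105,-0.004,0,0,0,0,0]]])

```text
clock: 7.73
position: [552.5, -134.7, 30.9]
ee_rot: [-0.017, 1.0, 0.0, -0.005]
contact_force: [-6.5, 0.8, 8.4]
gripper_width: 50.3
grasp_force: 4.4
```

servo_tool(commands=[[[105,-0.004,0,0.0002,0,0,0],[105,-0.004,0,0,0,0,0],[105,-0.004,0,0,0,0,0],[105,-0.004,0,0,0,0,0],[105,-0.004,0,0,0,0,0],[105,-0.004,0,0,0,0,0],[105,-0.004,0,0,0,0,0],[105,-0.004,0,0,0,0,0],[105,-0.004,0,0,0,0,0],[105,-0.004,0,0,0,0,0]]])

```text
clock: 8.57
position: [592.6, -133.3, 30.9]
ee_rot: [-0.017, 1.0, 0.0, -0.005]
contact_force: [-7.5, -0.8, 9.4]
gripper_width: 50.4
grasp_force: 4.7
```

servo_tool(commands=[[[105,-0.003,0,0,0,0,0],[105,-0.003,0,0,0,0,0],[105,-0.003,0,0,0,0,0]]])

```text
clock: 8.82
position: [601.8, -133.0, 30.9]
ee_rot: [-0.017, 1.0, 0.0, -0.004]
contact_force: [-7.1, -0.9, 8.8]
gripper_width: 50.3
grasp_force: 4.5
```

servo_tool(commands=[[[105,-0.002,0,0,0,0,0],[105,-0.002,0,0,0,0,0],[105,-0.002,0,0,0,0,0]]])

```text
clock: 9.07
position: [607.9, -132.8, 30.9]
ee_rot: [-0.017, 1.0, 0.0, -0.004]
contact_force: [-6.6, -0.9, 7.7]
gripper_width: 50.0
grasp_force: 4.4
```

servo_tool(commands=[[[105,-0.001,0,0,0,0,0],[105,-0.001,0,0,0,0,0],[105,-0.001,0,0,0,0,0]]])

```text
clock: 9.32
position: [609.2, -132.7, 30.8]
ee_rot: [-0.017, 1.0, 0.0, -0.006]
contact_force: [-10.8, 0.3, 12.2]
gripper_width: 49.9
grasp_force: 6.2
```

servo_tool(commands=[[[105,-0.001,0,-0.0005,0,0,0],[105,-0.001,0,0,0,0,0],[105,0,0,0,0,0,0]]])

```text
clock: 9.57
position: [612.4, -132.6, 31.1]
ee_rot: [-0.017, 1.0, 0.0, -0.005]
contact_force: [-7.3, 0.4, 7.7]
gripper_width: 50.4
grasp_force: 4.5
```

```bash
python3 - <<'E'
from bench import arm,cams
import cv2
s=arm.read_state(); print(s['position'],s['contact_force'],s['wrist_torque'])
e=cams.get_image('scene')['frame'];w=cams.get_image('side')['frame']
a=cv2.resize(w[160:240,180:340],(420,210),interpolation=cv2.INTER_CUBIC);b=cv2.resize(e[160:260,205:310],(420,400),interpolation=cv2.INTER_CUBIC)
cv2.imwrite('pics/s4.png',cv2.vconcat([a[:200],b]))
E
```

```text
[ 612.39239298 -132.59683483   31.12096279] [-7.28579421  0.44748437  7.65163576] [ 0.10237493  2.08872958 -0.00742777]
```

View pics/s4.png

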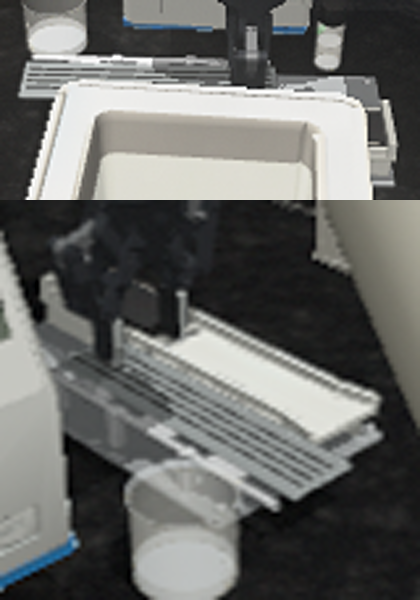

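servo_tool(commands=[[[105,-0.001,0,0,0,0,0],[105,-0.001,0,0,0,0,0],[105,-0.001,0,0,0,0,0],[105,0,0,0,0,0,0]]])

```text
clock: 10.0
position: [612.5, -132.6, 30.9]
ee_rot: [-0.016, 1.0, 0.0, -0.008]
contact_force: [-11.9, 0.4, 11.9]
gripper_width: 50.4
grasp_force: 6.8
```

```bash
python3 - <<'E'
from bench import arm
s=arm.read_state(); print(s['position'],s['contact_force'],s['wrist_torque'])
E
```

```text
[ 612.46329555 -132.61563852   30.92406657] [-11.87707507   0.419963    11.85040344] [ 0.15813402  3.56960469 -0.04205009]
```

servo_tool(commands=[[[105,-0.0015,0,-0.0003,0,0,0],[105,-0.0015,0,-0.0003,0,0,0],[105,0,0,0,0,0,0]]])

```text
clock: 10.25
position: [612.7, -132.7, 30.9]
ee_rot: [-0.016, 1.0, 0.001, -0.011]
contact_force: [-16.6, 1.0, 13.8]
gripper_width: 49.9
grasp_force: 9.6
```

```bash
python3 - <<'E'
from bench import arm
s=arm.read_state(); print(s['position'],s['contact_force'],s['wrist_torque'])
E
```

```text
[ 612.65248909 -132.6648431    30.94260735] [-16.60691776   0.9849254   13.83126576] [ 0.11937415  4.78700645 -0.25050872]
```

servo_tool(commands=[[[105,0.004,0,0.0005,0,0,0],[105,0.004,0,0.0005,0,0,0],[105,0.004,0,0.0005,0,0,0],[105,0.004,0,0.0003,0,0,0],[105,0.004,0,0,0,0,0],[105,0.004,0,0,0,0,0]]])

```text
clock: 10.75
position: [602.4, -132.8, 32.3]
ee_rot: [-0.018, 1.0, -0.0, 0.005]
contact_force: [4.0, -0.6, 5.9]
gripper_width: 50.1
grasp_force: 2.6
```

servo_tool(commands=[[[105,0.004,0,0,0,0,0],[105,0.004,0,0,0,0,0],[105,0.004,0,0,0,0,0],[105,0.004,0,0,0,0,0],[105,0.004,0,0,0,0,0],[105,0,0,0,0,0,0]]])

```text
clock: 11.25
position: [581.6, -133.5, 32.2]
ee_rot: [-0.018, 1.0, -0.0, 0.004]
contact_force: [3.3, 0.5, 4.9]
gripper_width: 50.2
grasp_force: 2.7
```

servo_tool(commands=[[[105,0,0,-0.002,0,0,0],[105,0,0,-0.002,0,0,0],[105,0,0,-0.003,0,0,0],[105,0,0,-0.005,0,0,0],[105,0,0,-0.015,0,0,0],[105,0,0,-0.03,0,0,0],[105,0,0,-0.04,0,0,0],[105,0,0,-0.04,0,0,0],[105,0,0,-0.04,0,0,0],[105,0,0,-0.03,0,0,0]]])

```text
clock: 12.08
position: [577.1, -134.2, 239.9]
ee_rot: [-0.017, 1.0, -0.0, -0.001]
contact_force: [0.6, 0.4, 0.4]
gripper_width: 50.3
grasp_force: 0.0
```

servo_tool(commands=[[[105,0.03,0,0,0,0,0],[105,0.03,0,0,0,0,0],[105,0.03,0,0,0,0,0],[105,0,0,0,0,0,0],[105,0,0,0,0,0,0]]])

```text
clock: 12.5
position: [485.7, -137.2, 236.9]
ee_rot: [-0.017, 1.0, 0.0, -0.002]
contact_force: [0.5, 0.1, 0.7]
gripper_width: 50.2
grasp_force: 0.0
```

```bash
python3 - <<'E'
from bench import arm,cams
import cv2,pickle
d=cams.get_image('wrist'); s=arm.read_state(); pickle.dump((d,s),open('d5.pkl','wb'))
cv2.imwrite('pics/w5.png',cv2.resize(d['frame'],(800,600),interpolation=cv2.INTER_CUBIC))
print(s['clock'],s['position'],s['contact_force'])
E
```

```text
12.55 [ 487.23210004 -137.1830879   236.9723893 ] [ 0.19428797 -0.50192174 -0.69600352]
```

View pics/w5.png

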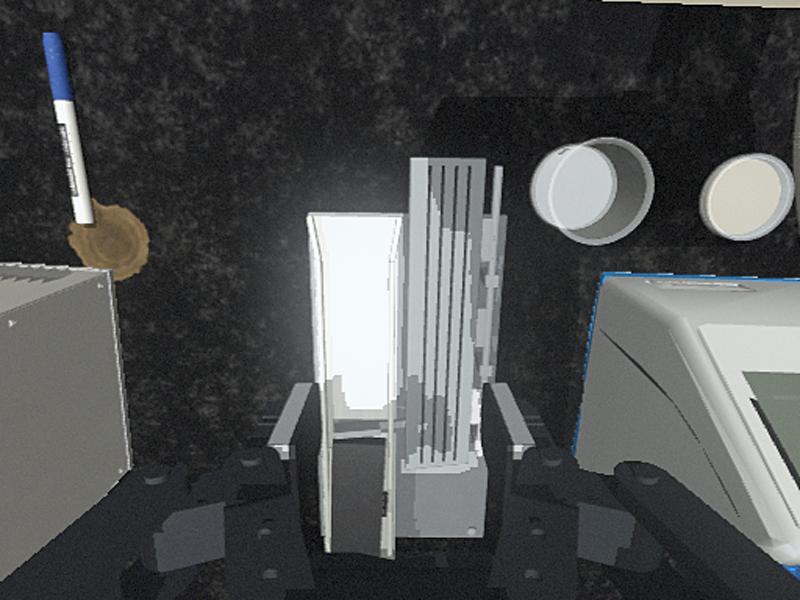

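The tray is at the end stop, spanning rows 443–555. The gate leaf stands behind it at about (362,432), the flap is up, and the bystanders haven't moved. I'll do one number check and then hand in.

```bash
python3 - <<'E'
from h import *
import pickle
d,s=pickle.load(open('d5.pkl','rb')); k=1.5625
g=cv2.cvtColor(d['frame'],cv2.COLOR_BGR2GRAY); print(g[262:362,228].tolist())
for n,u,v,z in [('rear',360,443,42),('front',360,556,42),('gate',362,434,43),('entry',355,214,38)]: print(n,ray(d,(u/k-.3,v/k-.3),z).round(1))
from bench import ticket
x=ray(d,(360/k,443/k),42)[0]-ray(d,(355/k,214/k),38)[0]-165; print('rear past gate',x)
if 4<x<16: print(ticket.job_done())
E
```

```text
[187, 194, 197, 197, 195, 203, 139, 110, 118, 117, 112, 118, 112, 113, 180, 179, 179, 186, 58, 60, 58, 64, 80, 92, 91, 86, 88, 85, 81, 84, 86, 83, 84, 87, 85, 86, 80, 81, 71, 84, 80, 80, 73, 78, 77, 80, 81, 76, 74, 74, 75, 75, 69, 69, 74, 73, 75, 74, 71, 76, 67, 73, 69, 72, 70, 75, 69, 62, 72, 70, 67, 75, 70, 68, 71, 67, 69, 67, 68, 68, 69, 69, 70, 68, 65, 59, 64, 68, 64, 60, 64, 47, 28, 30, 23, 29, 17, 25, 44, 34]
rear [ 622.5 -164.    42. ]
front [ 731.3 -162.9   42. ]
gate [ 613.8 -162.5   43. ]
entry [ 446.8 -169.5   38. ]
rear past gate 10.806823061280625
the job is handed in; nothing more can be done
None
```

The tray is home against the end stop, the gate is standing closed behind it, the hand is clear, and the job is handed in at about 12.6 s; no verdict was returned.

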